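# Start the egg steamer with its toggle lever

## Robot

A 6-joint arm with a two-finger parallel gripper is mounted at the origin on a cart in front of the work surface, level with it; the furniture and walls round the work are solid. World frame = base frame: x ahead of the robot, y to its left, z up, the work surface at z = 0. Lengths are in m, angles in rad, forces in N, time in s.
With the tool pointing down it reaches from about 0.25 to 0.725 m from the base axis. Payload 4 kg.
Tool frame: the origin (TCP) lies on the centre line of the jaws, within the pads' length; the fingertips stand 11 mm ahead of it and the grasp point (between the pads) lies 8 mm behind it; z points along the fingers, x is the direction in which the jaws open and shut, and the axes are right-handed (so a half turn about z gives the same grasp; the last joint's range is limited). The gripper opens to 85 mm and grips with 20 to 120 N. Pads are 22 mm wide; open, the fingers measure 114 mm over their backs; the gripper's body (76 mm by 85 mm) begins 54 mm behind the grasp point. The pads swing forward as they close: fully open they stand 13 mm farther back than shut.
Start: joints at [1.202, 0.241, 0.005, 1.335, 0, 1.571], TCP at [0.18, 0.466, 0.242] pointing down, gripper open.
Joint ranges: [-2.72, 2.72], [-1.05, 1.87], [-1.09, 1.28], [-1.99, 2.15], [-1.42, 1.44], [-3.14, 3.14]. Speed limits (rad/s): [2.79, 2.79, 3.14, 3.14, 3.14, 3.14].

## Interface

Orientations are given as a unit quaternion [x, y, z, w].
In Python, from workcell import bot, viewer, order gives the robot as it stands. The module is installed in compiled form; this text tells all that it offers.
- The arm moves only by the tool send_rows, never from a script. Its argument "increments" is a list that holds one entry, the list of rows, each a list of 4 numbers: the shift along the tool's x, y, z in m, then the turn about the tool's z in degrees. A call has exactly 8 rows; each row shifts and turns the pose as measured when the row begins, along the tool's axes as they then stand; what a row does not reach is not made up. A row lasts 1/10 s, in which the tool goes at most 50 mm and 8.59 degrees, less where a joint would pass 70% of its speed; a pose out of reach is approached as far as the arm can. A call is refused whole if a number of a shift passes 0.05 or a number of a turn 8.59, either way. A call with a gripper value outside its range is refused whole. "hand" is the closure, from -1 (fully open) to 1 (shut), so that 0 is half open, set as the call begins (left out, the last holds). The fingers move at their own pace and stop on an object; the grip force is fixed at half the most. Time passes only in rows, so rows that do not move let the fingers close, or fill a call up. It gives the time, the measured TCP pose, the force and the opening at its end, in the units of the state.
- bot.get_obs(): the state, without advancing time (a new reading comes with each control period).
- viewer.camera(name): name is "scene" or "top"; returns a dict with "image" (400x640x3 uint8, red, green, blue), "range_z" (400x640 float32, m along the optical axis (not along the pixel's ray), 0 where there is no reading), "camera_matrix" (3x3 intrinsics, pixels), "eye" and "rotation" of the camera in the world. Camera axes: x right, y down, z forward; pixel columns grow to the right and rows downward; lengths in m; the calibration is good to about 2 mm. A picture is of the moment at which its call begins.
- order.job_done(): hands the job in, once; it reports no verdict.
The state is a dict: "clock": time; "joint_pos": joint angles; "joint_vel": joint speeds; "tau": joint torques, N m; "eef_pos": TCP position; "tool_rot": TCP orientation; "ft_force": force on the tool from outside, world axes, zero at the start; "ft_torque": the same for the moment, N m; "grip_width": finger opening in m.
Only numpy, scipy, OpenCV 4.12 (cv2) and the standard library are available. Lean on these libraries where they do the work, as an engineer would, in place of code of your own. Each camera call takes 0.05 s, during which the arm holds its last target.

## Task

Start the white electric steam cooker: push its open lid fully shut, and only then push the red lever on its front down past the middle, so that it snaps into the lower (cooking) position. Only push with the fingers: do not lift or tip the cooker or shove it out of its place, and leave the bowl, the mug and the wooden spoon where they are.

Things in the scene. Friction and masses are not known exactly. Their poses are not given: they have to be found in the camera images.
- cooker: White round electric steam cooker, loose, about 2.6 kg on rubber feet. Origin: centre of its underside, on the worktop. Body 176 mm in diameter, rim 105 mm high, black grips at its two sides (total width 207 mm). Its own -x axis is its front: a console 84 mm wide and 92 mm high stands out there, its front plate at 128 mm from the axis. The lid hinge is at the back (+x side), the axes z up, y to the left of somebody looking along +x.
- cooker_lid (a joint): Lid angle in rad: 0 = fully shut, grows as the front edge rises (limit 1.0); starts between 0.35 and 0.65. The hinge is stiff: the lid stays where it is left and follows a push of 0.5 to 4 N at its front part down; it does not latch or spring back. A wall cabinet hangs 0.61 m above the back of the worktop, so come to the lid low and from the front, with the gripper leaning towards the robot if its wrist is tall.
- lid_hinge (a point): Centre of the lid's hinge line, which runs along the cooker's y axis; 95 mm behind the cooker's axis and 105 mm above the worktop. Shut, the lid (a 180 mm white disc, slightly domed, 11 mm thick at its rim and 27 mm in the middle) reaches from 5 mm to 185 mm in front of this line; its underside is then level with it.
- lid_press (a point): Point on the lid's outer (upper) face, near its front edge: 160 mm from the hinge line and, when shut, 20 mm higher than it (125 mm above the worktop). Moves with the lid; its frame turns with the lid, z is the outward normal of the lid's disc.
- cooker_lever (a joint): Angle of the red toggle lever in rad: 0 = up (off, 20 degrees above level), 0.7 = down (cooking, 20 degrees below level). An over-centre spring holds it at either end: it resists with up to about 6 N at the paddle, and past the middle (0.35) snaps the rest of the way by itself.
- lever_pivot (a point): Pivot of the red lever, 122 mm in front of the cooker's axis and 59 mm above the worktop; the lever swings in the vertical plane through the cooker's x axis.
- lever_press (a point): Middle of the upper face of the lever's red paddle, 45 mm from the pivot. The paddle is 26 mm long (from 32 to 58 mm from the pivot), 28 mm wide, 10 mm thick. The point is about 79 mm above the worktop with the lever up and about 48 mm with it down, and the space above and in front of it is free; the lid's rim is about 74 mm behind it.
- bowl: White bowl, 115 mm wide, 51 mm high, origin under its centre; bystander.
- mug: White mug with dark dots, 82 mm wide (114 mm with handle), 91 mm high, origin under its centre; bystander.
- wooden_spoon: Wooden spoon 315 mm long lying on the worktop, origin under its middle; bystander.

How it is judged:
By the outcome, as a careful person would: the job done as asked, in the order asked, and still so for the second after the job is handed in, with the robot touching nothing.
It also fails if it takes over 38 s, if anything falls off the work surface, if the arm or the gripper's body presses on something with over 40 N, if the wrist force passes 120 N, or if a joint passes its speed limit or range.

## Working session

There is one attempt and no reset: what is moved stays moved. The work goes in short steps, Python scripts to look and compute and a tool call to move; the robot and the scene stay as the last step left them, time stands still between calls to the robot, and variables do not carry over. Pictures are saved under pics/ and viewed, and the job is handed in when it is done.

Besides the shell and the picture viewer there is one more tool, called after "Emit:" as name(argument=value, ...), one argument or row to a line, values as JSON. send_rows: Moves the arm, as the interface text tells. Its arguments: {"type":"object","properties":{"increments":{"type":"array","items":{"type":"array","items":{"type":"array","items":{"type":"number"}}}},"hand":{"type":"number"}},"required":["increments"]}

```bash
mkdir -p pics; python3 - <<'E'
from workcell import bot, viewer, order
import cv2,numpy as np
print(bot.get_obs())
for n in("scene","top"):
    c=viewer.camera(n); cv2.imwrite(f"pics/{n}1.png",c["image"][:,:,::-1]); np.savez(f"{n}1.npz",**c)
    print(n,c["camera_matrix"],c["eye"],c["rotation"])
E
```

```text
{'clock': 0.0, 'joint_pos': array([1.20198460e+00, 2.41383023e-01, 3.71595336e-03, 1.33521743e+00,
       6.81767190e-07, 1.57082316e+00]), 'joint_vel': array([ 1.94464090e-04, -9.58245264e-04,  4.25938011e-04, -9.34465619e-04,
       -8.48578006e-05, -3.64855865e-04]), 'tau': array([ 1.05130501e-03, -3.72316575e+01,  2.52407759e+01,  1.69190986e-02,
        8.79575009e-05, -2.86664580e-06]), 'eef_pos': array([0.18002986, 0.4657997 , 0.24142475]), 'tool_rot': array([ 8.24782053e-01,  5.65449799e-01, -8.61319177e-04,  5.90119405e-04]), 'ft_force': array([ 0.35369262, -0.28769531, -0.00950512]), 'ft_torque': array([ 0.03758476, -0.00762516,  0.01065765]), 'grip_width': 0.08528707065126284}
scene [[437.39373672   0.         313.4339312 ]
 [  0.         437.39373672 197.13460754]
 [  0.           0.           1.        ]] [-0.11048336 -0.76684011  0.80744588] [ 0.82700219 -0.28381273  0.16014322 -0.45811774]
top [[381.490197     0.         324.57132859]
 [  0.         381.490197   203.06022747]
 [  0.           0.           1.        ]] [0.34777576 0.1097263  1.35462991] [-0.66757344  0.73759712 -0.0744837   0.06890841]
```

View pics/scene1.png

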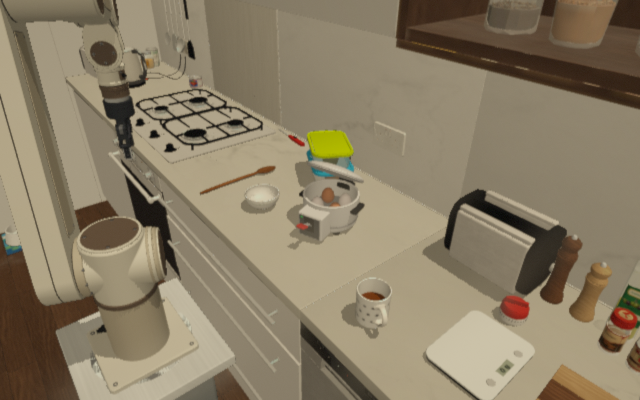

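View pics/top1.png

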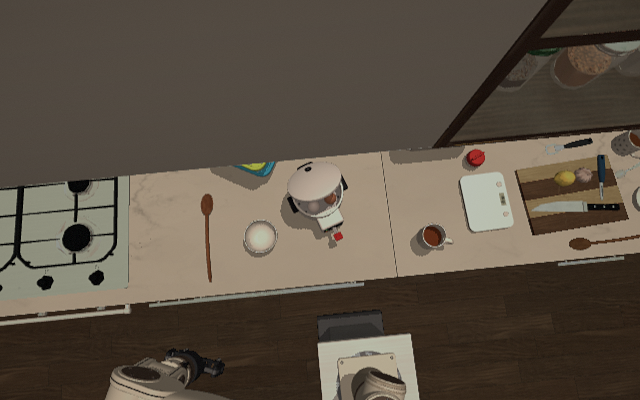

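The cooker is at about (330,205) in the scene view, with its console at (315,222) and the red paddle at (302,227). In the top view the lid is at about (316,182) and the paddle at (338,237). The bowl is at (261,236) top, the mug at (433,236) top, and the spoon lies to the left. Next I'll measure these.

```bash
cat > h.py <<'E'
import numpy as np,cv2
from scipy.spatial.transform import Rotation as R
def cloud(c):
    K=c["camera_matrix"];z=c["range_z"];v,u=np.mgrid[:z.shape[0],:z.shape[1]]
    p=np.stack([(u-K[0,2])/K[0,0]*z,(v-K[1,2])/K[1,1]*z,z],-1)
    P=p@R.from_quat(c["rotation"]).as_matrix().T+c["eye"]; P[z==0]=np.nan
    return P
E
python3 - <<'E'
from h import *
for n in("scene","top"):
    c=np.load(n+"1.npz");P=cloud(c);im=c["image"].astype(int)
    red=(im[...,0]>130)&(im[...,1]<75)&(im[...,2]<75)
    box=np.zeros(red.shape,bool)
    if n=="scene": box[210:245,285:320]=1
    else: box[225:250,325:350]=1
    m=red&box
    print(n,"red",m.sum(),np.nanmean(P[m],0),np.nanmin(P[m],0),np.nanmax(P[m],0))
    b=(slice(150,240),slice(290,375)) if n=="scene" else (slice(155,245),slice(280,355))
    cv2.imwrite(f"pics/{n}_crop.png",cv2.resize(c["image"][b][:,:,::-1],None,fx=7,fy=6,interpolation=2)[:600,:800])
    print("table",P[260,330] if n=="scene" else P[270,300])
    Q=P[b].reshape(-1,3); np.save(n+"Q.npy",Q)
    for lo,hi in((.01,.09),(.09,.115),(.12,.15),(.15,.2),(.2,.3)):
        q=Q[(Q[:,2]>lo)&(Q[:,2]<hi)]; 
        if len(q):print(lo,len(q),q.min(0),q.max(0))
E
```

```text
scene red 39 [0.49000168 0.04950036 0.07876263] [0.47785584 0.0378603  0.05288366] [0.51688061 0.09409813 0.08405149]
table [ 0.52297938 -0.04007143 -0.00344044]
0.01 2896 [0.47721944 0.00300697 0.01005441] [0.96462162 0.4535334  0.08998752]
0.09 1098 [0.51811982 0.01819399 0.09000704] [0.96360229 0.34048048 0.11484105]
0.12 383 [0.66124397 0.04341519 0.12052032] [0.86328072 0.35124401 0.14941132]
0.15 181 [0.60243743 0.0244552  0.15099163] [0.70979808 0.19247399 0.19909623]
0.2 266 [0.58933742 0.03415268 0.20003115] [0.65997654 0.1658365  0.22368878]
top red 48 [0.49454404 0.05297653 0.07521802] [ 4.80124845e-01  3.94584265e-02 -4.60953200e-04] [0.51615263 0.06622718 0.08531916]
table [ 0.39658187  0.19445065 -0.00261021]
0.01 960 [0.47702812 0.00448139 0.0133782 ] [0.70147912 0.21294876 0.08998374]
0.09 476 [0.5168706  0.02230075 0.09001031] [0.75309552 0.197461   0.11491358]
0.12 157 [0.66733372 0.05681588 0.12010105] [0.74274856 0.20360782 0.14994255]
0.15 895 [0.59830956 0.02726615 0.15014354] [0.7243426  0.20368977 0.19998087]
0.2 611 [0.59056605 0.03671895 0.20000853] [0.66561176 0.17200854 0.2234818 ]
```

```bash
ls pics
```

```text
scene1.png
scene_crop.png
top1.png
top_crop.png
```

View pics/top_crop.png

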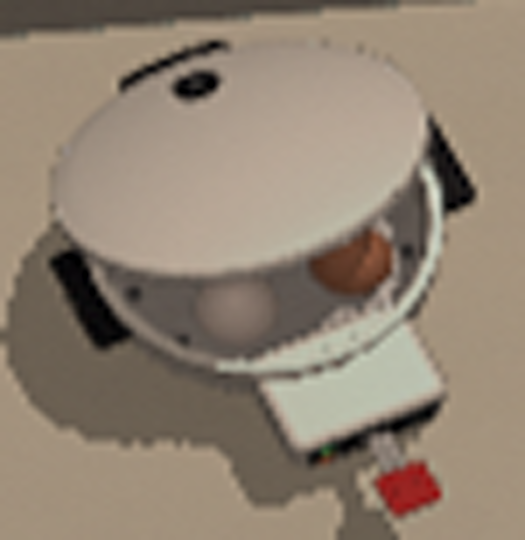

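View pics/scene_crop.png

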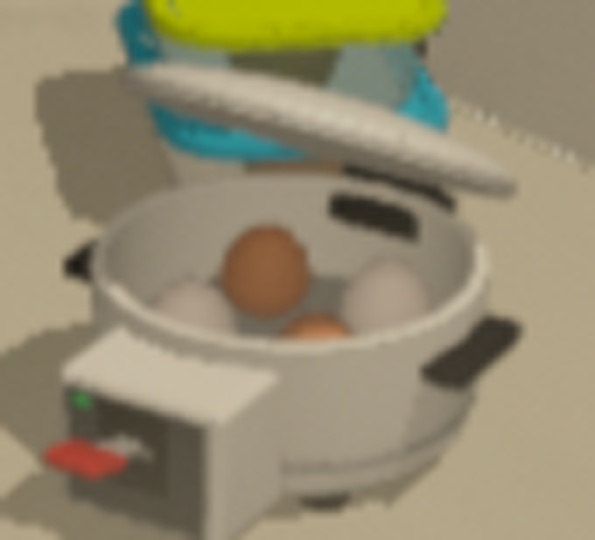

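```bash
cat > fit.py <<'E'
from h import *
from scipy.optimize import least_squares
def fit(tag):
    L=[];Rm=[];red=[];C=[]
    for n in("scene","top"):
        c=np.load(n+tag+".npz");P=cloud(c);im=c["image"].astype(int)
        r=(im[...,0]>130)&(im[...,1]<75)&(im[...,2]<75)&(P[...,2]>.04)&(P[...,2]<.1)&(np.abs(P[...,0]-.5)<.06)&(np.abs(P[...,1]-.05)<.04)
        red.append(np.median(P[r],0))
        Q=P.reshape(-1,3);I=im.reshape(-1,3)
        k=(np.abs(Q[:,0]-.65)<.13)&(np.abs(Q[:,1]-.1)<.13)
        Q=Q[k];I=I[k]
        L.append(Q[(Q[:,2]>.15)&(I.min(1)>90)&(Q[:,2]<.24)] if n=="top" else np.zeros((0,3)))
        Rm.append(Q[(abs(Q[:,2]-.103)<.004)&(I.min(1)>110)&(Q[:,0]<.68)])
    L=np.vstack(L);Rm=np.vstack(Rm);red=np.array(red)
    def res(p,parts=False):
        cx,cy,yaw,a,dz=p
        f=-np.array([np.cos(yaw),np.sin(yaw)]);l=np.array([-f[1],f[0]])
        h=np.array([cx,cy])-.095*f
        s=(L[:,:2]-h)@f; y=(L[:,:2]-h)@l; z=L[:,2]-.105-dz
        u=s*np.cos(a)+z*np.sin(a); w=-s*np.sin(a)+z*np.cos(a)
        rr=np.hypot(u-.095,y)
        r1=w-(.011+.016*np.clip(1-(rr/.09)**2,0,1)); 
        ro=np.clip(rr-.090,0,None)*3
        d=np.hypot(*(Rm[:,:2]-[cx,cy]).T)
        con=(d>.095); r2=np.where(con|(d<.078),0,np.clip(d-.088,0,None)+np.clip(.082-d,0,None))
        q=(red[:,:2]-[cx,cy]); r3=np.r_[q@l,q@f-.164]
        if parts:print([np.abs(x).mean() for x in(r1,ro,r2)],r3,len(L),len(Rm))
        return np.r_[r1/.002,ro/.002,r2/.002,r3*6/.002]
    s=least_squares(res,[.645,.11,.3,.5,0],loss="soft_l1");res(s.x,True)
    return s.x,red
if __name__=="__main__":
    import sys
    p,red=fit(sys.argv[1]);print(p,red)
    cx,cy,yaw,a,dz=p
    f=-np.array([np.cos(yaw),np.sin(yaw)]);h=np.array([cx,cy])-.095*f
    for aa in(a,a/2,0):
        u,w=.16,.02;s=u*np.cos(aa)-w*np.sin(aa);print(aa,"lid_press",h+f*s,.105+u*np.sin(aa)+w*np.cos(aa))
    print("lever",np.array([cx,cy])+.164*f, "pivot",np.array([cx,cy])+.122*f)
E
python3 fit.py 1
```

```text
[np.float64(0.0015371130199192367), np.float64(3.944459124278113e-06), np.float64(0.00033284392386213505)] [ 0.00410315  0.00060607  0.00584775 -0.00144372] 1418 284
[0.64668137 0.10751845 0.33992859 0.61604873 0.00165273] [[0.48792064 0.0470195  0.07918195]
 [0.49362888 0.05274759 0.07877052]]
0.6160487268866457 lid_press [0.62402587 0.09950619] 0.213773722858817
0.30802436344332285 lid_press [0.59821693 0.09037869] 0.1725669402883768
0 lid_press [0.58540077 0.08584617] 0.125
lever [0.4920657  0.05283761] pivot [0.5316624  0.06684124]
```

```bash
python3 - <<'E'
from h import *
for n in("scene","top"):
    c=np.load(n+"1.npz");P=cloud(c)
    if n=="top":
        for col in (250,316,350):
            for r in range(100,200,8): print(col,r,P[r,col].round(3))
    else:
        m=(P[...,2]>.3)&(P[...,2]<.75)&(P[...,0]>.5)&(P[...,1]<.6)
        q=P[m]; print("above .3:",len(q)); 
        m=(P[...,0]<.35)&(P[...,0]>.1)&(abs(P[...,1]-.46)<.12)
        q=P[m];print(np.histogram(q[:,2],bins=np.arange(0,1.2,.05)))
        for lo in np.arange(.2,.8,.05):
            k=q[(q[:,2]>lo)&(q[:,2]<lo+.05)]
            if len(k):print(lo.round(2),k.min(0).round(3),k.max(0).round(3))
E
cat > mv.py <<'E'
from h import *
import sys
from workcell import bot
# mv.py x y z  nrows  yaw_deg(tool x; or 'k')
o=bot.get_obs();M=R.from_quat(o["tool_rot"]).as_matrix();p=o["eef_pos"]
print("pose",p.round(4),"toolz",M[:,2].round(3),"yaw",np.degrees(np.arctan2(M[1,0],M[0,0])).round(2),"F",o["ft_force"].round(2),"t",o["clock"],"q",o["joint_pos"].round(2))
if len(sys.argv)>1:
    t=np.array([float(a) for a in sys.argv[1:4]]);n=int(sys.argv[4])
    dy=0
    if len(sys.argv)>5: dy=float(sys.argv[5])-np.degrees(np.arctan2(M[1,0],M[0,0]))
    st=-dy/n
    for i in range(n):
        d=M.T@((t-p)/n);print([*d.round(4).tolist(),round(st,2)])
        M=M@R.from_euler("z",st,degrees=True).as_matrix()
E
python3 mv.py 0.60 0.09 0.285 16 19.5
```

```text
above .3: 45273
(array([ 51,   0,   0,   0,  18, 186, 310, 463, 543, 563, 739, 816, 275,
        10,   0,   0,   0,   0,   0,   0,   0,   0,   0]), array([0.  , 0.05, 0.1 , 0.15, 0.2 , 0.25, 0.3 , 0.35, 0.4 , 0.45, 0.5 ,
       0.55, 0.6 , 0.65, 0.7 , 0.75, 0.8 , 0.85, 0.9 , 0.95, 1.  , 1.05,
       1.1 , 1.15]))
0.2 [0.151 0.414 0.242] [0.206 0.509 0.25 ]
0.25 [0.141 0.389 0.25 ] [0.216 0.528 0.3  ]
0.3 [0.14  0.387 0.3  ] [0.211 0.521 0.349]
0.35 [0.14  0.423 0.35 ] [0.213 0.47  0.4  ]
0.4 [0.141 0.425 0.4  ] [0.215 0.479 0.45 ]
0.45 [0.14  0.419 0.45 ] [0.213 0.473 0.5  ]
0.5 [0.125 0.408 0.5  ] [0.232 0.489 0.55 ]
0.55 [0.127 0.41  0.55 ] [0.228 0.484 0.6  ]
0.6 [0.114 0.349 0.6  ] [0.234 0.481 0.649]
0.65 [0.195 0.385 0.65 ] [0.217 0.436 0.656]
250 100 [0.595 0.186 0.883]
250 108 [0.596 0.191 0.857]
250 116 [0.596 0.196 0.832]
250 124 [0.596 0.202 0.805]
250 132 [0.595 0.207 0.775]
250 140 [0.596 0.214 0.739]
250 148 [0.596 0.222 0.701]
250 156 [0.595 0.229 0.662]
250 164 [0.595 0.239 0.614]
250 172 [0.748 0.335 0.069]
250 180 [ 0.739  0.349 -0.   ]
250 188 [0.709 0.351 0.001]
2
[... 915 characters left out ...]
5, 0.033, -0.0027, np.float64(3.09)]
[-0.0107, 0.0336, -0.0027, np.float64(3.09)]
[-0.0088, 0.0341, -0.0027, np.float64(3.09)]
[-0.007, 0.0345, -0.0027, np.float64(3.09)]
[-0.0051, 0.0349, -0.0027, np.float64(3.09)]
[-0.0032, 0.0351, -0.0027, np.float64(3.09)]
[-0.0013, 0.0352, -0.0027, np.float64(3.09)]
[0.0005, 0.0352, -0.0027, np.float64(3.09)]
[0.0024, 0.0351, -0.0027, np.float64(3.09)]
[0.0043, 0.035, -0.0027, np.float64(3.09)]
[0.0062, 0.0347, -0.0027, np.float64(3.09)]
[0.0081, 0.0343, -0.0027, np.float64(3.09)]
[0.0099, 0.0338, -0.0027, np.float64(3.09)]
[0.0117, 0.0332, -0.0027, np.float64(3.09)]
[0.0135, 0.0325, -0.0027, np.float64(3.09)]
[0.0152, 0.0318, -0.0027, np.float64(3.09)]
```

The cabinet's front face is at x≈0.595 and its underside at z≈0.61. The wrist rises about 0.41 m above the TCP, so a vertical tool can't get over the raised front edge of the lid. I'll check in free space on the left what the arm does at its reach limit, in case it leans there.

Emit:
send_rows(
  increments=[
    [[0.03,0,-0.005,0],[0.03,0,-0.005,0],[0.03,0,-0.005,0],[0.03,0,-0.005,0],[0.03,0,-0.005,0],[0.03,0,-0.005,0],[0.03,0,-0.005,0],[0.03,0,0,0]],
  ],
  hand=1,
)

```text
clock: 0.9
eef_pos: [0.2669, 0.6906, 0.2708]
tool_rot: [0.825, 0.565, -0.006, 0.004]
ft_force: [0.8, 2.0, 0.7]
grip_width: -0.0001
```

```bash
python3 mv.py
```

```text
pose [0.2669 0.6906 0.2708] toolz [-0.005 -0.013 -1.   ] yaw 68.87 F [0.79 1.96 0.69] t 0.9 q [ 1.2   0.83  1.05  1.8  -0.    1.57]
```

Emit:
send_rows(
  increments=[
    [[0.02,0,0,0],[0.02,0,0,0],[0.02,0,0,0],[0.02,0,0,0],[0.02,0,0,0],[0,0,0,0],[0,0,0,0],[0,0,0,0]],
  ],
)

```text
clock: 1.7
eef_pos: [0.2873, 0.7434, 0.2377]
tool_rot: [0.825, 0.565, 0.013, -0.009]
ft_force: [-0.3, -0.1, -0.4]
grip_width: -0.0
```

```bash
python3 mv.py
```

```text
pose [0.2873 0.7434 0.2377] toolz [ 0.011  0.03  -0.999] yaw 68.87 F [-0.32 -0.1  -0.44] t 1.7 q [1.2  0.99 1.27 1.82 0.   1.57]
```

Emit:
send_rows(
  increments=[
    [[0.05,0,-0.02,0],[0.05,0,-0.02,0],[0.05,0,-0.02,0],[0.05,0,-0.02,0],[0,0,0,0],[0,0,0,0],[0,0,0,0],[0,0,0,0]],
  ],
)

```text
clock: 2.5
eef_pos: [0.3048, 0.7887, 0.2714]
tool_rot: [0.821, 0.563, 0.079, -0.054]
ft_force: [0.2, 0.3, -0.3]
grip_width: -0.0003
```

```bash
python3 mv.py;python3 -c "
from workcell import bot;print(bot.get_obs()['joint_pos'])"
```

```text
pose [0.3048 0.7887 0.2714] toolz [ 0.069  0.177 -0.982] yaw 68.87 F [ 0.17  0.33 -0.28] t 2.5 q [ 1.2   0.95  1.28  1.7  -0.    1.57]
[ 1.20199172e+00  9.52804290e-01  1.27534530e+00  1.70216661e+00
 -1.13240098e-05  1.57079507e+00]
```

Emit:
send_rows(
  increments=[
    [[0.05,0,-0.02,0],[0.05,0,-0.02,0],[0.05,0,-0.02,0],[0.05,0,-0.02,0],[0.05,0,-0.02,0],[0.05,0,-0.02,0],[0,0,0,0],[0,0,0,0]],
  ],
)

```text
clock: 3.3
eef_pos: [0.3253, 0.8417, 0.356]
tool_rot: [0.806, 0.552, 0.176, -0.121]
ft_force: [-0.6, 0.3, -1.3]
grip_width: -0.0001
```

```bash
python3 mv.py
```

```text
pose [0.3253 0.8417 0.356 ] toolz [ 0.151  0.39  -0.909] yaw 68.87 F [-0.62  0.29 -1.34] t 3.3 q [1.2  0.88 1.28 1.54 0.   1.57]
```

Emit:
send_rows(
  increments=[
    [[0.05,0,-0.01,0],[0.05,0,-0.01,0],[0.05,0,-0.01,0],[0.05,0,-0.01,0],[0.05,0,-0.01,0],[0.05,0,0,0],[0,0,0,0],[0,0,0,0]],
  ],
)

```text
clock: 4.1
eef_pos: [0.3467, 0.897, 0.431]
tool_rot: [0.78, 0.535, 0.268, -0.184]
ft_force: [-0.0, 0.6, -0.4]
grip_width: -0.0001
```

```bash
python3 mv.py; python3 - <<'E'
from workcell import viewer
import cv2
for n in("scene","top"):
    c=viewer.camera(n); cv2.imwrite(f"pics/{n}2.png",c["image"][:,:,::-1])
E
```

```text
pose [0.3467 0.897  0.431 ] toolz [ 0.222  0.574 -0.789] yaw 68.87 F [-0.02  0.56 -0.41] t 4.1 q [1.2  0.84 1.28 1.34 0.   1.57]
```

View pics/scene2.png

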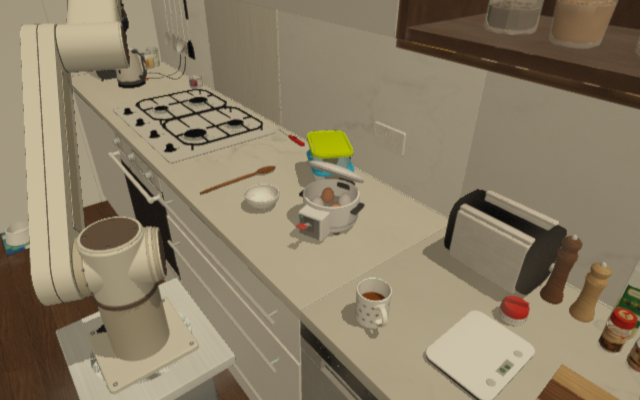

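The scene picture shows the cooker unmoved, with its lid open at (335,172). The gripper is out of frame at upper left. The tool now leans 38° at the reach limit, which keeps the wrist below and clear of the cabinet. Next I'll travel to a point in front of and above the lid edge.

```bash
python3 mv.py .58 .06 .31 22 68.87 | head -3
```

```text
pose [0.3467 0.8971 0.4306] toolz [ 0.222  0.573 -0.789] yaw 68.87 F [ 0.81 -0.13  0.08] t 4.2 q [1.2  0.84 1.28 1.34 0.   1.57]
[-0.0283, 0.0236, -0.0151, np.float64(-0.0)]
[-0.0283, 0.0236, -0.0151, np.float64(-0.0)]
```

Emit:
send_rows(
  increments=[
    [[-0.0283,0.0236,-0.0151,0],[-0.0283,0.0236,-0.0151,0],[-0.0283,0.0236,-0.0151,0],[-0.0283,0.0236,-0.0151,0],[-0.0283,0.0236,-0.0151,0],[-0.0283,0.0236,-0.0151,0],[-0.0283,0.0236,-0.0151,0],[-0.0283,0.0236,-0.0151,0]],
  ],
)

```text
clock: 5.0
eef_pos: [0.4287, 0.6028, 0.3763]
tool_rot: [0.779, 0.539, 0.264, -0.183]
ft_force: [0.8, -0.7, -0.2]
grip_width: -0.0002
```

```bash
python3 mv.py .58 .06 .31 16 | head -2
```

```text
pose [0.4287 0.6028 0.3763] toolz [ 0.214  0.569 -0.794] yaw 69.35 F [ 0.75 -0.67 -0.17] t 5.0 q [0.87 0.25 0.15 0.85 0.2  1.3 ]
[-0.0251, 0.0208, -0.014, 0.0]
```

Emit:
send_rows(
  increments=[
    [[-0.029,0.024,-0.016,0],[-0.029,0.024,-0.016,0],[-0.029,0.024,-0.016,0],[-0.029,0.024,-0.016,0],[-0.029,0.024,-0.016,0],[-0.029,0.024,-0.016,0],[-0.029,0.024,-0.016,0],[-0.029,0.024,-0.016,0]],
  ],
)

```text
clock: 5.8
eef_pos: [0.5172, 0.2765, 0.339]
tool_rot: [0.778, 0.539, 0.266, -0.182]
ft_force: [0.4, -0.2, 0.4]
grip_width: 0.0001
```

```bash
python3 mv.py .58 .06 .31 8 | head -2
```

```text
pose [0.5172 0.2765 0.339 ] toolz [ 0.218  0.57  -0.792] yaw 69.6 F [ 0.44 -0.17  0.4 ] t 5.8 q [ 0.24  0.08 -0.11  0.96  0.53  0.71]
[-0.0201, 0.0169, -0.0108, 0.0]
```

Emit:
send_rows(
  increments=[
    [[-0.022,0.019,-0.012,0],[-0.022,0.019,-0.012,0],[-0.022,0.019,-0.012,0],[-0.022,0.019,-0.012,0],[-0.022,0.019,-0.012,0],[-0.022,0.019,-0.012,0],[-0.022,0.019,-0.012,0],[-0.011,0.009,-0.006,0]],
  ],
)

```text
clock: 6.6
eef_pos: [0.588, 0.0384, 0.3124]
tool_rot: [0.779, 0.538, 0.268, -0.179]
ft_force: [-0.1, -0.5, -0.8]
grip_width: -0.0
```

```bash
python3 mv.py .6 .09 .28 4 ; python3 - <<'E'
from workcell import viewer
import cv2,numpy as np
for n in("scene","top"):
    c=viewer.camera(n); cv2.imwrite(f"pics/{n}3.png",c["image"][:,:,::-1]);np.savez(n+"3.npz",**c)
E
```

```text
pose [0.588  0.0384 0.3124] toolz [ 0.225  0.567 -0.792] yaw 69.49 F [-0.09 -0.49 -0.79] t 6.6 q [-0.24  0.29  0.09  1.27  0.65  0.16]
[0.0055, -0.0019, 0.0144, 0.0]
[0.0055, -0.0019, 0.0144, 0.0]
[0.0055, -0.0019, 0.0144, 0.0]
[0.0055, -0.0019, 0.0144, 0.0]
```

View pics/scene3.png

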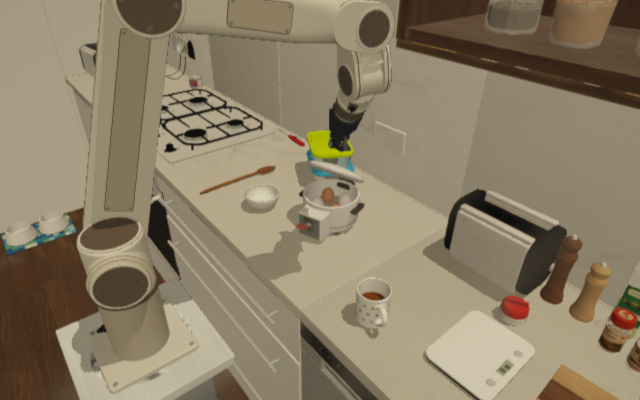

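View pics/top3.png

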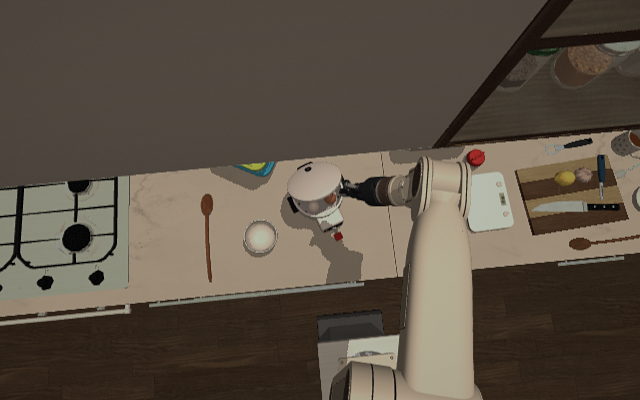

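The forearm hub is near (365,30) in the scene view, close to the cabinet. I'll measure its clearance.

```bash
python3 - <<'E'
from h import *
for n in("scene","top"):
    P=cloud(np.load(n+"3.npz"))
    Q=P.reshape(-1,3)
    if n=="scene":
        q=P[0:150,325:400].reshape(-1,3);q=q[q[:,0]<.64]
    else:
        q=P[150:330,335:480].reshape(-1,3);q=q[(q[:,2]>.25)]
    for lo in np.arange(.25,.95,.05):
        k=q[(q[:,2]>lo)&(q[:,2]<lo+.05)]
        if len(k)>5:print(n,lo.round(2),len(k),k.min(0).round(3),k.max(0).round(3))
E
```

```text
scene 0.3 180 [ 0.539 -0.058  0.302] [0.588 0.049 0.35 ]
scene 0.35 262 [ 0.523 -0.071  0.35 ] [0.575 0.04  0.4  ]
scene 0.4 490 [ 0.511 -0.105  0.4  ] [0.581 0.041 0.45 ]
scene 0.45 570 [ 0.486 -0.138  0.45 ] [ 0.563 -0.026  0.5  ]
scene 0.5 925 [ 0.469 -0.179  0.5  ] [ 0.555 -0.073  0.55 ]
scene 0.55 1415 [ 0.466 -0.179  0.55 ] [ 0.599 -0.08   0.6  ]
scene 0.6 1675 [ 0.401 -0.181  0.6  ] [ 0.6  -0.09  0.65]
scene 0.65 2030 [ 0.399 -0.179  0.65 ] [ 0.6   -0.05   0.698]
top 0.3 61 [ 0.554 -0.015  0.303] [0.596 0.048 0.35 ]
top 0.35 126 [ 0.55  -0.01   0.351] [0.594 0.044 0.4  ]
top 0.4 450 [ 0.514 -0.059  0.4  ] [0.597 0.042 0.45 ]
top 0.45 561 [ 0.501 -0.089  0.45 ] [ 0.585 -0.016  0.5  ]
top 0.5 514 [ 0.487 -0.1    0.5  ] [ 0.569 -0.054  0.55 ]
top 0.55 109 [ 0.487 -0.1    0.55 ] [ 0.567 -0.078  0.585]
top 0.6 457 [ 0.368 -0.094  0.604] [0.596 0.066 0.65 ]
top 0.65 4128 [ 0.257 -0.176  0.65 ] [0.594 0.066 0.7  ]
top 0.7 6375 [ 0.252 -0.14   0.7  ] [ 0.435 -0.008  0.736]
```

```bash
python3 - <<'E'
from h import *
P=cloud(np.load("scene3.npz"))
for r in range(2,125,7):
    row=P[r,325:394];k=(row[:,1]<.06)&(row[:,0]<.62)&(row[:,2]>.25)
    if k.sum(): print(r, row[k][np.argmax(row[k][:,0])].round(3), 325+np.where(k)[0].max(), row[k][-1].round(3))
T=np.load("top3.npz");P=cloud(T)
for col in range(400,480,8):
    c=P[150:200,col]; print(col,[(150+i,*c[i].round(2)) for i in range(0,30,4)])
E
```

```text
2 [ 0.597 -0.091  0.674] 393 [ 0.593 -0.124  0.678]
9 [ 0.595 -0.125  0.665] 393 [ 0.595 -0.125  0.665]
16 [ 0.537 -0.179  0.665] 393 [ 0.537 -0.179  0.665]
23 [ 0.541 -0.177  0.652] 393 [ 0.541 -0.177  0.652]
30 [ 0.541 -0.176  0.639] 393 [ 0.54  -0.179  0.64 ]
37 [ 0.537 -0.176  0.627] 391 [ 0.537 -0.179  0.628]
44 [ 0.545 -0.166  0.611] 388 [ 0.545 -0.166  0.611]
51 [ 0.544 -0.171  0.599] 389 [ 0.544 -0.171  0.599]
58 [ 0.543 -0.175  0.587] 390 [ 0.543 -0.175  0.587]
65 [ 0.543 -0.177  0.574] 390 [ 0.543 -0.177  0.574]
72 [ 0.549 -0.176  0.559] 391 [ 0.549 -0.176  0.559]
79 [ 0.551 -0.177  0.544] 391 [ 0.551 -0.177  0.544]
86 [ 0.551 -0.173  0.529] 389 [ 0.551 -0.173  0.529]
93 [ 0.548 -0.158  0.511] 382 [ 0.548 -0.158  0.511]
100 [ 0.542 -0.134  0.491] 371 [ 0.542 -0.134  0.491]
107 [ 0.552 -0.114  0.467] 367 [ 0.552 -0.114  0.467]
114 [0.573 0.04  0.398] 363 [ 0.569 -0.086  0.438]
121 [ 0.562 -0.085  0.422] 360 [ 0.562 -0.085  0.422]
400 [(150, np.float64(0.59), np.float64(-0.07), np.float64(0.61)), (154, np.float64(0.78), np.float64(-0.21), np.float64(0.0)), (158, np.float64(0.
[... 4135 characters left out ...]
p.float64(0.68)), (170, np.float64(0.52), np.float64(-0.16), np.float64(0.69)), (174, np.float64(0.51), np.float64(-0.16), np.float64(0.69)), (178, np.float64(0.5), np.float64(-0.16), np.float64(0.69))]
472 [(150, np.float64(0.76), np.float64(-0.47), np.float64(0.04)), (154, np.float64(0.74), np.float64(-0.46), np.float64(0.04)), (158, np.float64(0.73), np.float64(-0.45), np.float64(0.05)), (162, np.float64(0.71), np.float64(-0.46), np.float64(0.04)), (166, np.float64(0.7), np.float64(-0.46), np.float64(0.02)), (170, np.float64(0.7), np.float64(-0.47), np.float64(0.0)), (174, np.float64(0.68), np.float64(-0.47), np.float64(-0.0)), (178, np.float64(0.66), np.float64(-0.46), np.float64(0.02))]
```

Hub clearance is manageable: its front runs 33 mm behind the TCP in x. I'll press a little left of the lid's front centre, where the edge is closest to the robot, at a TCP x of about 0.605.

```bash
python3 mv.py .605 .124 .255 6|head -2 
```

```text
pose [0.588  0.0386 0.3122] toolz [ 0.226  0.567 -0.792] yaw 69.39 F [ 0.22 -0.57 -0.77] t 6.7 q [-0.24  0.29  0.09  1.27  0.65  0.16]
[0.0055, -0.0025, 0.0163, 0.0]
```

Emit:
send_rows(
  increments=[
    [[0.0055,-0.0025,0.0163,0],[0.0055,-0.0025,0.0163,0],[0.0055,-0.0025,0.0163,0],[0.0055,-0.0025,0.0163,0],[0.0055,-0.0025,0.0163,0],[0.0055,-0.0025,0.0163,0],[0,0,0,0],[0,0,0,0]],
  ],
)

```text
clock: 7.5
eef_pos: [0.6046, 0.1315, 0.2567]
tool_rot: [0.778, 0.539, 0.269, -0.179]
ft_force: [-0.2, -0.5, -0.8]
grip_width: 0.0001
```

```bash
python3 mv.py .605 .124 .23 8|head -2;  python3 - <<'E'
from workcell import viewer
import cv2,numpy as np
c=viewer.camera("scene");np.savez("scene4.npz",**c)
cv2.imwrite("pics/scene4.png",cv2.resize(c["image"][0:240,260:430][:,:,::-1],None,fx=2.5,fy=2.5,interpolation=2))
c=viewer.camera("top");np.savez("top4.npz",**c)
cv2.imwrite("pics/top4.png",cv2.resize(c["image"][130:250,270:410][:,:,::-1],None,fx=5,fy=5,interpolation=2))
E
```

```text
pose [0.6046 0.1315 0.2567] toolz [ 0.227  0.568 -0.791] yaw 69.74 F [-0.23 -0.52 -0.78] t 7.5 q [-0.06  0.3  -0.05  0.99  0.62  0.37]
[-0.0027, 0.0003, 0.0021, 0.0]
```

View pics/scene4.png

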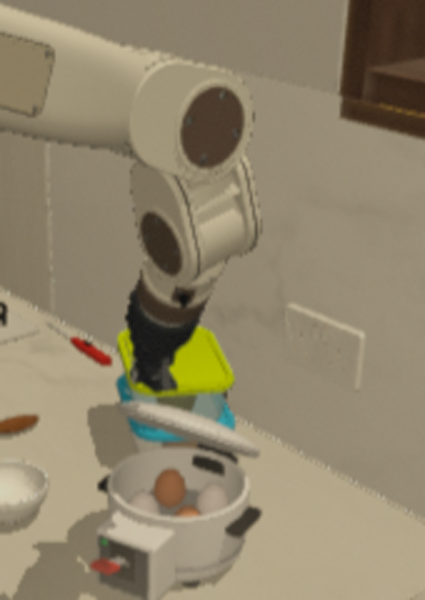

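View pics/top4.png

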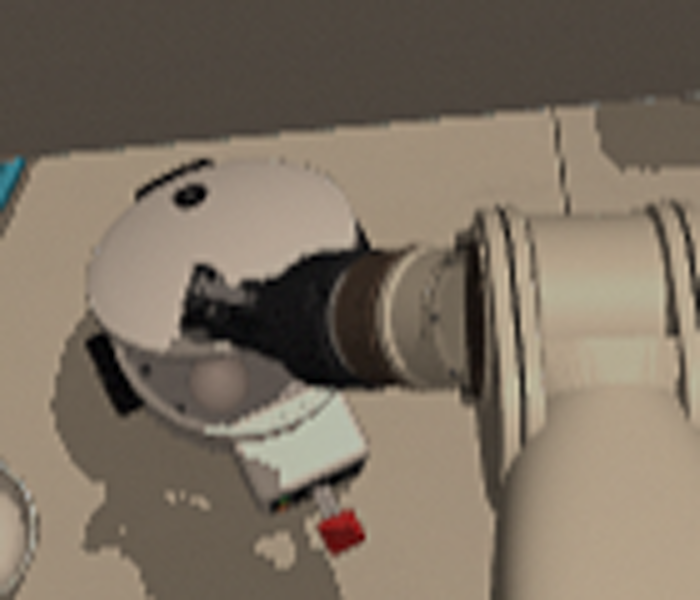

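The tool is over the front-left part of the lid, at about (215,310) in the top crop, and the hub is clear of the cabinet. Now I'll start pressing.

```bash
python3 mv.py .602 .124 .22 8|head -2
```

```text
pose [0.6049 0.1308 0.2569] toolz [ 0.228  0.568 -0.791] yaw 69.68 F [-0.41  0.09  1.32] t 7.6 q [-0.07  0.3  -0.05  0.99  0.62  0.37]
[-0.0036, -0.0001, 0.0031, 0.0]
```

Emit:
send_rows(
  increments=[
    [[-0.0036,0,0.0031,0],[-0.0036,0,0.0031,0],[-0.0036,0,0.0031,0],[-0.0036,0,0.0031,0],[-0.0036,0,0.0031,0],[-0.0036,0,0.0031,0],[-0.0036,0,0.0031,0],[-0.0036,0,0.0031,0]],
  ],
)

```text
clock: 8.4
eef_pos: [0.6037, 0.1208, 0.2192]
tool_rot: [0.778, 0.537, 0.272, -0.178]
ft_force: [-1.6, 0.5, 2.6]
grip_width: 0.0001
```

```bash
python3 mv.py .588 .119 .20 8|head -2
```

```text
pose [0.6037 0.1208 0.2192] toolz [ 0.232  0.568 -0.789] yaw 69.61 F [-1.59  0.53  2.63] t 8.4 q [-0.08  0.32 -0.12  0.9   0.63  0.35]
[-0.0022, -0.0018, 0.0013, 0.0]
```

Emit:
send_rows(
  increments=[
    [[-0.0026,-0.0018,0.0022,0],[-0.0026,-0.0018,0.0022,0],[-0.0026,-0.0018,0.0022,0],[-0.0026,-0.0018,0.0022,0],[-0.0026,-0.0018,0.0022,0],[-0.0026,-0.0018,0.0022,0],[-0.0026,-0.0018,0.0022,0],[-0.0026,-0.0018,0.0022,0]],
  ],
)

```text
clock: 9.2
eef_pos: [0.5881, 0.1201, 0.1901]
tool_rot: [0.778, 0.537, 0.272, -0.176]
ft_force: [-0.8, -0.9, 0.7]
grip_width: -0.0001
```

```bash
python3 mv.py .578 .116 .172 8|head -2
```

```text
pose [0.5881 0.1201 0.1901] toolz [ 0.234  0.567 -0.79 ] yaw 69.69 F [-0.76 -0.87  0.71] t 9.2 q [-0.09  0.32 -0.2   0.82  0.63  0.35]
[-0.0021, -0.001, 0.0012, 0.0]
```

```bash
python3 - <<'E'
from workcell import viewer
import cv2,numpy as np
c=viewer.camera("scene")
a=cv2.resize(c["image"][100:240,270:400][:,:,::-1],None,fx=4,fy=4,interpolation=2)
cv2.imwrite("pics/scene5.png",a)
E
python3 mv.py
```

```text
pose [0.5874 0.1201 0.1892] toolz [ 0.233  0.567 -0.79 ] yaw 69.62 F [-0.25 -0.18 -0.3 ] t 9.25 q [-0.09  0.32 -0.2   0.82  0.63  0.35]
```

View pics/scene5.png

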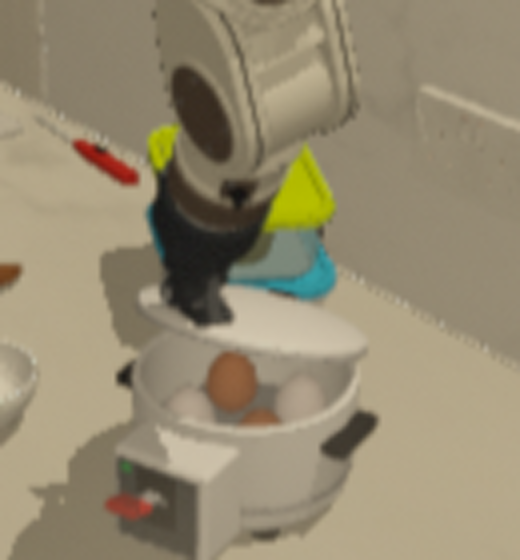

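The lid is following the finger and is now about half closed. The fingers sit on its front edge at (205,310) in the crop. I'll continue along the arc.

Emit:
send_rows(
  increments=[
    [[-0.0025,-0.0015,0.0021,0],[-0.0025,-0.0015,0.0021,0],[-0.0025,-0.0015,0.0021,0],[-0.0025,-0.0015,0.0021,0],[-0.0025,-0.0015,0.0021,0],[-0.0025,-0.001,0.0021,0],[-0.0025,-0.001,0.0021,0],[-0.0025,-0.001,0.0021,0]],
  ],
)

```text
clock: 10.05
eef_pos: [0.5755, 0.1185, 0.1617]
tool_rot: [0.778, 0.538, 0.272, -0.177]
ft_force: [1.4, -0.2, 0.9]
grip_width: 0.0001
```

```bash
python3 mv.py .572 .113 .143 8|head -2
```

```text
pose [0.5755 0.1185 0.1617] toolz [ 0.233  0.567 -0.79 ] yaw 69.68 F [ 1.38 -0.17  0.9 ] t 10.05 q [-0.09  0.33 -0.27  0.74  0.63  0.34]
[-0.0021, -0.0002, 0.0014, 0.0]
```

Emit:
send_rows(
  increments=[
    [[-0.0022,-0.0003,0.0014,0],[-0.0022,-0.0003,0.0014,0],[-0.0022,-0.0003,0.0014,0],[-0.0022,-0.0003,0.0014,0],[-0.0022,-0.0003,0.0014,0],[-0.0022,-0.0003,0.0014,0],[-0.0022,-0.0003,0.0014,0],[-0.0022,-0.0003,0.0014,0]],
  ],
)

```text
clock: 10.85
eef_pos: [0.5701, 0.1127, 0.1401]
tool_rot: [0.778, 0.538, 0.272, -0.177]
ft_force: [-0.2, 0.5, 0.8]
grip_width: 0.0
```

```bash
python3 mv.py .572 .113 .133 8|head -2
```

```text
pose [0.5701 0.1127 0.1401] toolz [ 0.232  0.568 -0.79 ] yaw 69.66 F [-0.16  0.46  0.82] t 10.85 q [-0.11  0.35 -0.31  0.7   0.63  0.33]
[-0.0005, 0.0002, 0.0008, 0.0]
```

Emit:
send_rows(
  increments=[
    [[-0.0006,0,0.0008,0],[-0.0006,0,0.0008,0],[-0.0006,0,0.0008,0],[-0.0006,0,0.0008,0],[-0.0006,0,0.0008,0],[-0.0006,0,0.0008,0],[-0.0006,0,0.0008,0],[-0.0006,0,0.0008,0]],
  ],
)

```text
clock: 11.65
eef_pos: [0.57, 0.1127, 0.1354]
tool_rot: [0.778, 0.537, 0.274, -0.178]
ft_force: [-4.1, -3.2, 7.2]
grip_width: -0.0
```

Emit:
send_rows(
  increments=[
    [[-0.001,0,0.0015,0],[-0.001,0,0.0015,0],[-0.001,0,0.0015,0],[-0.001,0,0.0015,0],[-0.001,0,0.0015,0],[0,0,0,0],[0,0,0,0],[0,0,0,0]],
  ],
)

```text
clock: 12.45
eef_pos: [0.5699, 0.1123, 0.1361]
tool_rot: [0.778, 0.535, 0.279, -0.179]
ft_force: [1.4, -0.1, 0.3]
grip_width: -0.0
```

```bash
python3 - <<'E'
from workcell import viewer
import cv2,numpy as np
c=viewer.camera("scene")
a=cv2.resize(c["image"][100:240,270:400][:,:,::-1],None,fx=4,fy=4,interpolation=2)
cv2.imwrite("pics/scene6.png",a)
E
python3 mv.py
```

```text
pose [0.5699 0.1123 0.1361] toolz [ 0.242  0.576 -0.781] yaw 69.52 F [-0.03  0.16  0.13] t 12.5 q [-0.11  0.35 -0.33  0.67  0.64  0.33]
```

View pics/scene6.png

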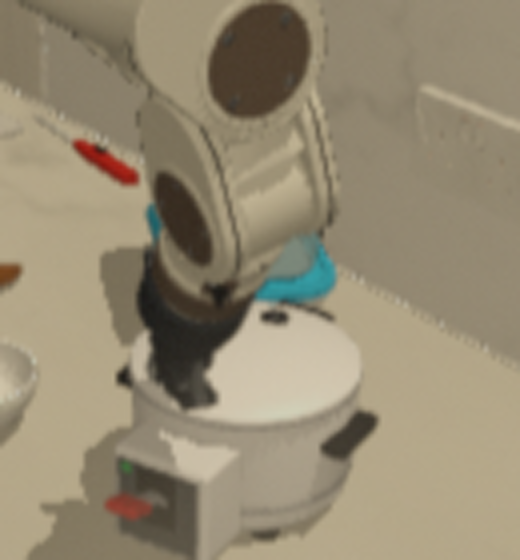

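The lid is shut: it lies flat on the rim in the crop, and the TCP stopped at z≈0.136 with 7 N. I'll lift off and move to above the lever.

```bash
python3 mv.py .57 .112 .176 4|sed -n 2p;python3 mv.py .49 .055 .13 4|sed -n 2p; python3 - <<'E'
from workcell import bot
from h import *
M=R.from_quat(bot.get_obs()["tool_rot"]).as_matrix()
print(M.T@(np.array([.49-.57,.055-.112,.13-.176])/4))
E
```

```text
[0.0062, 0.0002, -0.0078, 0.0]
[-0.0169, -0.0134, -0.0119, 0.0]
[-0.02307138 -0.01365344 -0.00407527]
```

Emit:
send_rows(
  increments=[
    [[0.0062,0,-0.0078,0],[0.0062,0,-0.0078,0],[0.0062,0,-0.0078,0],[0.0062,0,-0.0078,0],[-0.023,-0.0137,-0.0041,0],[-0.023,-0.0137,-0.0041,0],[-0.023,-0.0137,-0.0041,0],[-0.023,-0.0137,-0.0041,0]],
  ],
)

```text
clock: 13.3
eef_pos: [0.4936, 0.0551, 0.1387]
tool_rot: [0.774, 0.539, 0.283, -0.174]
ft_force: [0.3, -0.3, 0.4]
grip_width: 0.0006
```

```bash
python3 - <<'E'
from workcell import viewer
from h import *
for n in("scene","top"):
    c=viewer.camera(n);np.savez(n+"7.npz",**c)
    b=(slice(100,260),slice(250,410)) if n=="scene" else (slice(140,270),slice(260,400))
    cv2.imwrite(f"pics/{n}7.png",cv2.resize(c["image"][b][:,:,::-1],None,fx=3.7,fy=3.7,interpolation=2))
P=cloud(np.load("top7.npz")).reshape(-1,3)
k=(np.hypot(P[:,0]-.651,P[:,1]-.109)<.07)&(P[:,2]>.1)&(P[:,2]<.14);q=P[k]
A=np.c_[q[:,:2]-[.651,.109],np.ones(len(q))];s=np.linalg.lstsq(A,q[:,2],rcond=None)[0];print("lid plane",s,len(q))
E
python3 mv.py .49 .055 .11 4
```

```text
lid plane [-0.01074166  0.00087247  0.12682566] 1344
pose [0.491  0.0547 0.1369] toolz [ 0.248  0.575 -0.78 ] yaw 70.1 F [-0.23 -0.46  0.27] t 13.4 q [-0.26  0.25 -0.47  0.74  0.67  0.13]
[-0.0042, -0.0005, 0.0052, 0.0]
[-0.0042, -0.0005, 0.0052, 0.0]
[-0.0042, -0.0005, 0.0052, 0.0]
[-0.0042, -0.0005, 0.0052, 0.0]
```

View pics/scene7.png

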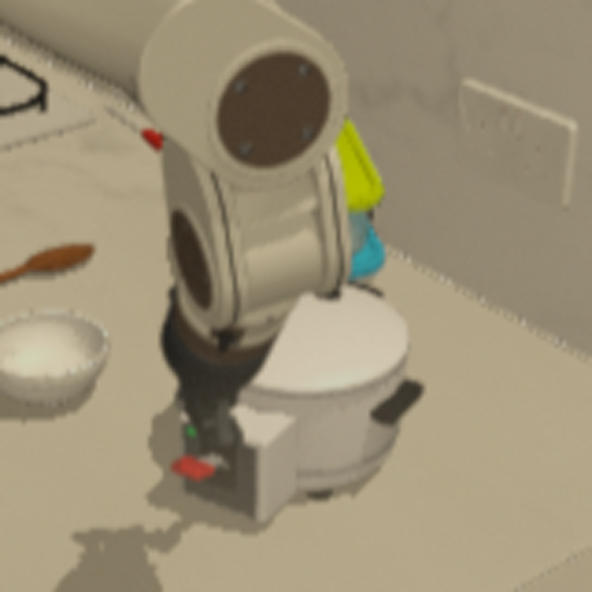

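View pics/top7.png

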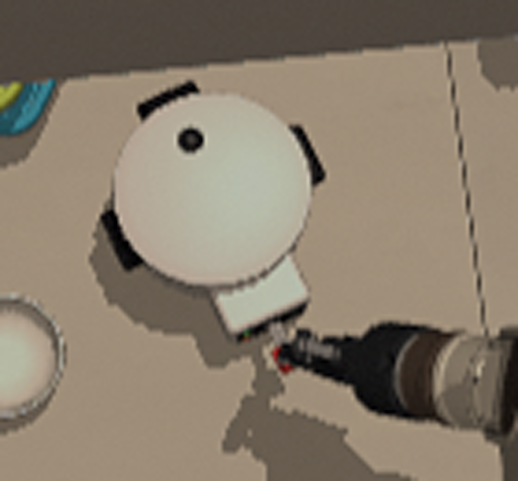

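```bash
python3 - <<'E'
from h import *
from scipy.optimize import least_squares
c=np.load("top7.npz");P=cloud(c).reshape(-1,3)
k=(P[:,0]>.4)&(P[:,0]<.78)&(P[:,1]>-.1)&(P[:,1]<.3)&(abs(P[:,2])<.01);q=P[k]
print("table",np.linalg.lstsq(np.c_[q[:,:2]-[.65,.109],np.ones(len(q))],q[:,2],rcond=None)[0],len(q))
k=(np.hypot(P[:,0]-.647,P[:,1]-.108)<.1)&(P[:,2]>.11)&(P[:,2]<.145);q=P[k]
def f(p):
    r=np.hypot(q[:,0]-p[0],q[:,1]-p[1]);z=p[2]+p[3]*(q[:,0]-p[0])+p[4]*(q[:,1]-p[1])+.011+.016*np.clip(1-(r/.09)**2,0,1)
    return np.r_[q[:,2]-z,np.clip(r-.09,0,None)*3]
s=least_squares(f,[.647,.108,.105,0,0],loss="soft_l1",f_scale=.002);print(s.x,s.cost,len(q))
im=c["image"].reshape(-1,3).astype(int)
m=(im[:,0]>130)&(im[:,1]<75)&(im[:,2]<75)&(P[:,2]>.03)&(P[:,2]<.1)&(abs(P[:,0]-.49)<.05)&(abs(P[:,1]-.05)<.04);print(m.sum(),P[m].mean(0) if m.any() else "")
E
```

```text
table [-0.00042881  0.0005679  -0.00115606] 7514
[ 0.64882444  0.10974198  0.1047393  -0.00822868 -0.00340152] 0.00539368792365281 2236
2 [0.49659824 0.06580458 0.07355073]
```

The lid is flat to within about 0.01 rad, and its centre is about where the cooker was. The stop held against 7 N, more than the hinge's friction, so it is shut. Now the lever.

Emit:
send_rows(
  increments=[
    [[-0.0028,0,0.0036,0],[-0.0028,0,0.0036,0],[-0.0028,0,0.0036,0],[-0.0028,0,0.0036,0],[-0.0028,0,0.0036,0],[-0.0028,0,0.0036,0],[-0.0028,0,0.0036,0],[0,0,0,0]],
  ],
)

```text
clock: 14.2
eef_pos: [0.4967, 0.0558, 0.1053]
tool_rot: [0.774, 0.539, 0.284, -0.174]
ft_force: [-0.2, 0.8, 0.3]
grip_width: 0.0
```

```bash
python3 - <<'E'
from workcell import viewer
from h import *
for n in("scene",):
    c=viewer.camera(n)
    b=(slice(170,260),slice(260,360)) 
    cv2.imwrite(f"pics/{n}8.png",cv2.resize(c["image"][b][:,:,::-1],None,fx=6,fy=6,interpolation=2))
E
python3 mv.py .49 .055 .08 8|head -2
```

```text
pose [0.4969 0.0557 0.1056] toolz [ 0.252  0.575 -0.778] yaw 70.61 F [-0.65  0.19 -0.31] t 14.25 q [-0.26  0.31 -0.5   0.64  0.67  0.14]
[-0.0023, -0.0009, 0.0022, 0.0]
```

View pics/scene8.png

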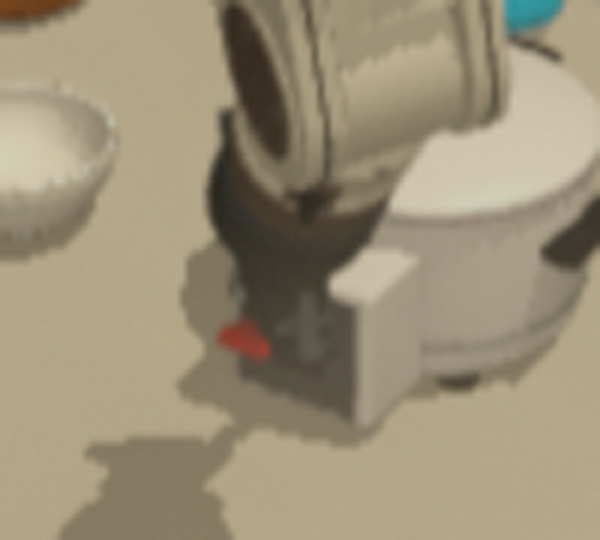

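The fingers look too far inboard: the measured x drifted to 0.497, and they show right of the paddle at (310,340) against the paddle at (245,340). I'll move outward so both finger edges fall on the paddle before pressing.

```bash
python3 mv.py .484 .052 .105 5|sed -n 2p
```

```text
[-0.0013, -0.0021, -0.001, 0.0]
```

Emit:
send_rows(
  increments=[
    [[-0.0016,-0.0026,-0.0012,0],[-0.0016,-0.0026,-0.0012,0],[-0.0016,-0.0026,-0.0012,0],[-0.0016,-0.0026,-0.0012,0],[-0.0016,-0.0026,-0.0012,0],[0,0,0,0],[0,0,0,0],[0,0,0,0]],
  ],
)

```text
clock: 15.05
eef_pos: [0.4799, 0.0503, 0.1055]
tool_rot: [0.774, 0.538, 0.284, -0.173]
ft_force: [0.2, -0.3, 0.3]
grip_width: 0.0001
```

```bash
python3 - <<'E'
from workcell import viewer
from h import *
for n in("scene",):
    c=viewer.camera(n)
    b=(slice(170,260),slice(260,360)) 
    cv2.imwrite(f"pics/{n}9.png",cv2.resize(c["image"][b][:,:,::-1],None,fx=6,fy=6,interpolation=2))
E
python3 mv.py .484 .052 .085 8|head -2
```

```text
pose [0.48   0.0503 0.1055] toolz [ 0.254  0.575 -0.778] yaw 70.64 F [0.72 0.4  0.3 ] t 15.1 q [-0.28  0.28 -0.53  0.65  0.67  0.11]
[-0.0013, 0.0003, 0.0022, 0.0]
```

View pics/scene9.png

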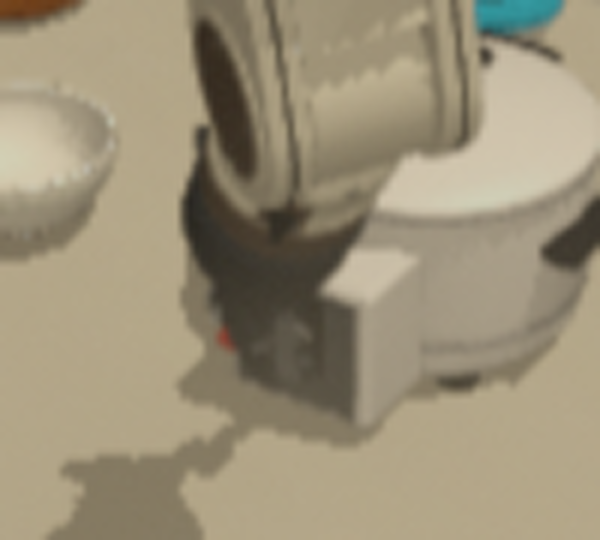

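```bash
python3 mv.py .485 .0525 .105 3|sed -n 2p; python3 mv.py .480 .0503 .085 5|sed -n 2p
```

```text
[0.0009, 0.0013, 0.001, 0.0]
[-0.0026, -0.0002, 0.0032, 0.0]
```

Emit:
send_rows(
  increments=[
    [[0.0009,0.0013,0.001,0],[0.0009,0.0013,0.001,0],[-0.0026,0,0.0032,0],[-0.0026,0,0.0032,0],[-0.0026,0,0.0032,0],[-0.0026,0,0.0032,0],[-0.0026,0,0.0032,0],[0,0,0,0]],
  ],
)

```text
clock: 15.9
eef_pos: [0.4846, 0.0519, 0.0832]
tool_rot: [0.774, 0.538, 0.285, -0.174]
ft_force: [-0.5, 0.0, 1.5]
grip_width: 0.0002
```

```bash
python3 mv.py .485 .0525 .065 8|head -2
```

```text
pose [0.4846 0.0519 0.0832] toolz [ 0.254  0.576 -0.777] yaw 70.65 F [-0.5   0.    1.51] t 15.9 q [-0.28  0.33 -0.55  0.58  0.67  0.12]
[-0.0014, -0.0001, 0.0018, 0.0]
```

Emit:
send_rows(
  increments=[
    [[-0.002,0,0.0024,0],[-0.002,0,0.0024,0],[-0.002,0,0.0024,0],[-0.002,0,0.0024,0],[-0.002,0,0.0024,0],[0,0,0,0],[0,0,0,0],[0,0,0,0]],
  ],
)

```text
clock: 16.7
eef_pos: [0.485, 0.0513, 0.0651]
tool_rot: [0.774, 0.539, 0.284, -0.174]
ft_force: [0.1, -0.0, -0.1]
grip_width: 0.0002
```

```bash
python3 - <<'E'
from workcell import viewer
from h import *
for n in("scene","top"):
    c=viewer.camera(n)
    b=(slice(170,260),slice(260,360)) if n=="scene" else (slice(200,260),slice(300,380))
    cv2.imwrite(f"pics/{n}10.png",cv2.resize(c["image"][b][:,:,::-1],None,fx=6,fy=6,interpolation=2))
E
python3 mv.py
```

```text
pose [0.4851 0.0513 0.0653] toolz [ 0.253  0.575 -0.778] yaw 70.64 F [ 0.46  0.61 -0.35] t 16.8 q [-0.28  0.36 -0.56  0.53  0.67  0.12]
```

View pics/scene10.png

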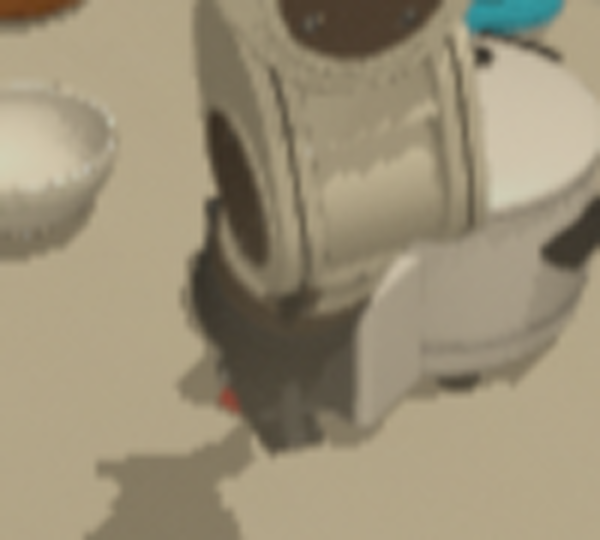

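View pics/top10.png

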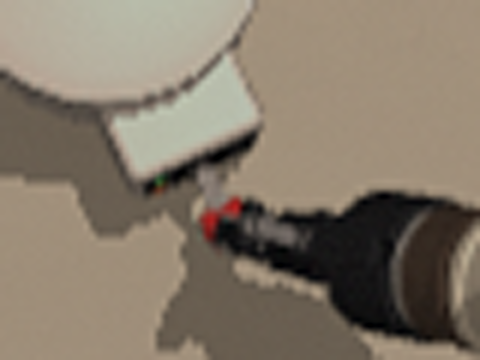

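The paddle has dropped: its red corner moved from (228,340) to (230,400) in the scene crop, and there's no force left on the finger. I'll retreat along the tool axis and check.

Emit:
send_rows(
  increments=[
    [[0.003,0,-0.005,0],[0.006,0,-0.01,0],[0,0,-0.03,0],[0,0,-0.04,0],[0,0,-0.04,0],[0,0,-0.04,0],[0,0,0,0],[0,0,0,0]],
  ],
)

```text
clock: 17.6
eef_pos: [0.4436, -0.0398, 0.2076]
tool_rot: [0.773, 0.54, 0.284, -0.173]
ft_force: [0.5, 0.0, 0.0]
grip_width: 0.0004
```

```bash
python3 - <<'E'
from workcell import viewer
from h import *
from scipy.optimize import least_squares
for n in("scene","top"):
    c=viewer.camera(n);P=cloud(c).reshape(-1,3)
    cv2.imwrite(f"pics/{n}11.png",c["image"][:,:,::-1])
    im=c["image"].reshape(-1,3).astype(int)
    m=(im[:,0]>130)&(im[:,1]<75)&(im[:,2]<75)&(P[:,2]>.02)&(P[:,2]<.1)&(abs(P[:,0]-.49)<.05)&(abs(P[:,1]-.05)<.04);print(n,"red",m.sum(),np.median(P[m],0))
    q=P[(np.hypot(P[:,0]-.647,P[:,1]-.108)<.1)&(P[:,2]>.11)&(P[:,2]<.145)]
    def f(p):
        r=np.hypot(q[:,0]-p[0],q[:,1]-p[1]);z=p[2]+p[3]*(q[:,0]-p[0])+p[4]*(q[:,1]-p[1])+.011+.016*np.clip(1-(r/.09)**2,0,1)
        return np.r_[q[:,2]-z,np.clip(r-.09,0,None)*3]
    print(least_squares(f,[.647,.108,.105,0,0],loss="soft_l1",f_scale=.002).x,len(q))
E
python3 mv.py
```

```text
scene red 34 [0.49157297 0.05348553 0.04736152]
[ 6.47527509e-01  1.02931732e-01  1.05259226e-01 -3.73922206e-04
  2.69919983e-02] 604
top red 46 [0.49353712 0.05226787 0.0472046 ]
[ 0.64852949  0.10979417  0.10471072 -0.00539724 -0.00496526] 2233
pose [ 0.4435 -0.039   0.2069] toolz [ 0.252  0.575 -0.779] yaw 70.92 F [ 0.51 -0.09  0.3 ] t 17.7 q [-0.51  0.18 -0.34  1.12  0.67 -0.19]
```

View pics/scene11.png

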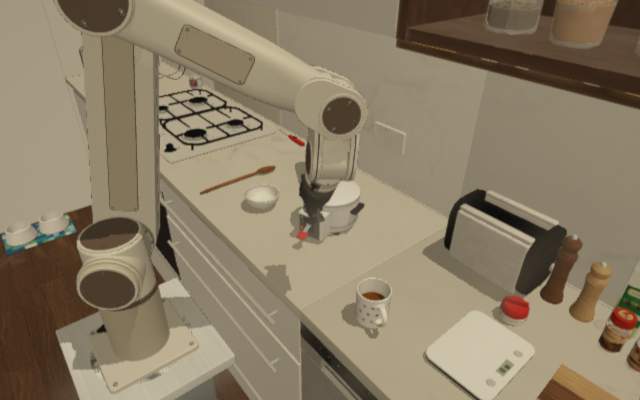

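View pics/top11.png

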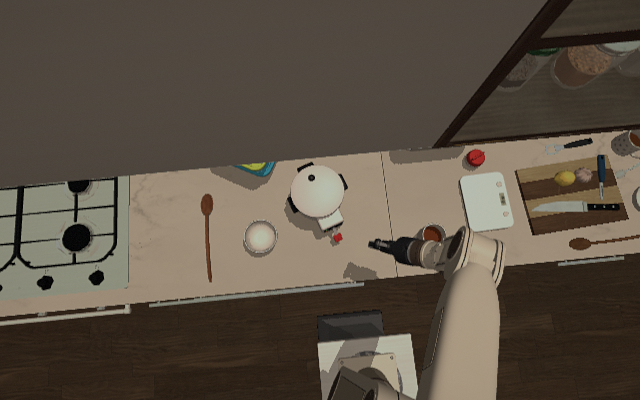

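The paddle is now at z=0.047 in both views (target 0.048) and in the same x, y as at the start. The lid is flat, the robot is clear, and the bowl, mug and spoon are where they were.

```bash
python3 -c "
from workcell import order;print(order.job_done())"
```

```text
the job is handed in; nothing more can be done
None
```

I pushed the lid shut first, then pressed the red lever down until it snapped into the cooking position. The job was handed in at about 18 s, with the robot touching nothing.

- **Reaching the lid:** with the gripper pointing straight down, the wrist would have hit the wall cabinet. I first stretched the arm past its reach limit off to the left. That made the gripper lean about 38°, and it then fitted under the cabinet.
- **Lid:** it stopped against about 7 N, more than the hinge's stated resistance. The last check from the top camera showed it flat to within about 0.01 rad. The scene camera, with the arm blocking part of the lid, gave a sideways tilt of 0.027 rad, which I take to be an error from the hidden area.
- **Lever:** both cameras put the paddle at 47 mm above the worktop (48 mm is fully down).
- **Cooker:** the paddle is within about 3 mm of where it started in the horizontal plane, so the cooker has not noticeably moved. The lid-based estimate of its centre differs from the first one by about 3 mm, but the two were measured by different methods.
- **Bowl, mug and spoon:** they looked unmoved in the pictures, though I did not measure them and the arm hid part of the mug in the last top view.

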